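# Pack the turned stacking tower into its tin

### The arm

A 6-joint arm with a two-finger parallel gripper is mounted at the origin on the work surface. World frame = base frame: x ahead of the robot, y to its left, z up, the work surface at z = 0. Lengths are in m, angles in rad, forces in N, time in s.
With the tool pointing down it reaches from about 0.25 to 0.8 m from the base axis. Payload 8.5 kg.
Tool frame: the origin (TCP) lies midway between the tips of the shut fingers; the grasp point (between the pads) lies 19 mm behind it; z points along the fingers, y is the line along which they close (so a half turn about z gives the same grasp; the last joint's range is limited). The gripper opens to 85 mm and grips with 20 to 120 N. Pads are 22 mm wide; open, the fingers measure 114 mm over their backs; the gripper's body (76 mm by 85 mm) begins 54 mm behind the grasp point. The pads swing forward as they close: fully open they stand 13 mm farther back than shut.
Start: joints at [-1.237, 0.238, -0.013, 1.319, 0, 1.571], TCP at [0.172, -0.496, 0.231] pointing down, gripper open.
Joint ranges: [-2.66, 2.66], [-1.03, 1.9], [-1.14, 1.46], [-1.82, 2.27], [-1.45, 1.34], [-3.14, 3.14]. Speed limits (rad/s): [2.22, 2.22, 2.79, 3.14, 3.14, 3.14].

### API

Orientations are given as a rotation vector (axis times angle).
In Python, from plant import arm, capture, calibration gives the robot as it stands.
- The arm moves only by the shell command python3 -m creep 'ROWS' [FORCE]. ROWS is JSON, one flat list of numbers, 5 for each row, row after row: the opening, from 0 (shut) to 1 (fully open), then the shift along the tool's x, y, z each as a share of 25 cm, from -1 to 1, then the turn about the tool's z as a share of 30 degrees, from -1 to 1. A call has 1 to 20 rows; each row shifts and turns the commanded pose from where the row before left it, along the tool's axes as they then stand; what a row does not reach is not made up. A row lasts 1/8 s, in which the tool goes at most 62.5 mm and 10.7 degrees, less where a joint would pass 70% of its speed; a pose out of reach is approached as far as the arm can. A call with a number of a shift or a turn outside -1 to 1 is refused whole. A call with a gripper value outside its range is refused whole. The fingers move at their own pace and stop on an object; FORCE is the grip in N (left out, the last holds). Time passes only in rows, so rows that do not move let the fingers close. It gives the time, the measured TCP pose, the force, the opening and the grip force at its end, in the units of the state.
- arm.state(): the state, without advancing time (a new reading comes with each control period).
- capture(name): name is "side" or "top" or "wrist"; returns (picture, depth): 420x560x3 uint8, blue, green, red; 420x560 float32, m along the optical axis (not along the pixel's ray), 0 where there is no reading.
- calibration(name): a dict with "fovy" (degrees; the focal length in pixels is half the picture's height over the tangent of half this angle, whatever the lens; pixels are square), "cx", "cy" (the principal point, pixels), "rvec" (rotation vector, rad) and "tvec" (3), from world to camera coordinates, as OpenCV has them. Camera axes: x right, y down, z forward; pixel columns grow to the right and rows downward; lengths in m; the calibration is good to about 2 mm. The wrist camera is an equidistant fisheye: a pixel r from the principal point sees the ray r / f radians off the axis. A picture is of the moment at which its call begins: read the wrist's pose just before it. calibration takes no time and is no camera call; for the wrist camera it gives the pose at the moment of the call.
- arm.job_done(): hands the job in; it is judged then, once.
The state is a dict: "time": time; "joints": joint angles; "qvel": joint speeds; "effort": joint torques, N m; "eef_pos": TCP position; "tcp_rot": TCP orientation; "ft_force": force on the tool from outside, world axes, zero at the start; "ft_torque": the same for the moment, N m; "gripper_width": finger opening in m; "finger_force": force on a finger pad.
Only numpy, scipy, OpenCV 4.12 (cv2) and the standard library are available. Lean on these libraries where they do the work, as an engineer would, in place of code of your own. Each camera call takes 0.05 s, during which the arm holds its last target. There are 200 camera calls.

### The job

Pack the three-tier turned wooden tower into the round open tin and close it: put the widest tier in first, lowering it until you feel it rest on the packing (how deep the packing lies is not known), then seat the middle tier on its spigot, then the smallest piece on that, and last put the lid fully down on the tin. Let each piece go only when it rests, do not drop anything into or onto the tin, and leave the jar, the sanding block and the brass bush where they are.

Things in the scene. Friction and masses are not known exactly. Their poses are not given: they have to be found in the camera images.
- tier_large: Widest tier of the tower: pale wooden disc, 80 mm diameter, 20 mm thick, flat underside, with a round spigot on top (22 mm diameter, 14 mm high, so 34 mm overall) to grip it by. Origin: centre of its underside, z up. 70 to 140 g. Stands upright on the bench at the start.
- tier_middle: Middle tier: pale wooden disc, 62 mm diameter, 20 mm thick, with a spigot on top to grip (22 mm diameter, 14 mm high, 34 mm overall) and a round socket in its underside (31 mm wide, 16 mm deep) that drops loosely over the spigot below, so that it lies on the face of the tier below, 20 mm above that one's origin. Origin: centre of its underside, z up. 40 to 85 g. Upright at the start.
- tier_top: Smallest, topmost piece: pale wooden disc, 44 mm diameter, 20 mm thick, with a rounded knob on top to grip (20 mm diameter, 16 mm high, 36 mm overall) and the same socket underneath (31 mm wide, 16 mm deep). Origin: centre of its underside, z up. 28 to 50 g. Upright at the start.
- tin: Open round tin, plain metal, fixed to the bench: 110 mm outside, 104 mm inside diameter, rim 76 mm high, with a bead round its outside (about 134 mm diameter, its top 66 mm high) on which the lid rests. Inside lies a fixed flat packing disc; its top is anywhere from 10 to 28 mm above the bench, different at each start. Origin: centre of its underside, on the bench, z up.
- lid: The tin's deep metal lid, lying open side down: 128 mm outside, 122 mm inside diameter, 46 mm high (42 inside), with a dark wooden knob on top to grip (26 mm diameter, from 46 to 66 mm above its lower edge). Its skirt goes round the tin's rim with 6 mm clearance and lands on the bead, its lower edge then 66 mm above the bench. Origin: centre of its lower edge, z up. 125 to 235 g.
- jar: Bystander: small closed jar, 40 mm diameter, 55 mm high, standing on the bench. Origin: centre of its underside. Leave it alone.
- sanding_block: Bystander: cork sanding block, 70 x 36 x 22 mm. Origin: centre of its underside, x along its length. Leave it alone.
- bush: Bystander: solid brass bush, a cylinder 38 mm in diameter and 26 mm high with a dark centre, standing on the bench. Origin: centre of its underside. Leave it alone.
Mind the look-alikes: they are no part of the job. What is shaped like the tier_large but orange or pink is not meant.

How it is judged:
On the way, in this order (a step that is already met when the one before it is completed fails the run):
1. the widest tier rests upright on the packing in the tin, let go (horizontal distance between tier_large and tin below 0.015 m and z of tier_large in the frame of tin between 0.008 and 0.032 m and angle between tier_large's own z axis and vertical below 0.09 rad and contact force between tier_large and the fingers below 0.2 N and linear speed of tier_large below 0.03 m/s), for 0.2 s.
2. the middle tier is seated on the widest, let go (horizontal distance between tier_middle and tier_large below 0.009 m and z of tier_middle in the frame of tier_large between 0.017 and 0.024 m and angle between tier_middle's own z axis and vertical below 0.09 rad and contact force between tier_middle and the fingers below 0.2 N and linear speed of tier_middle below 0.03 m/s), for 0.2 s.
3. the smallest piece is seated on the middle tier, let go (horizontal distance between tier_top and tier_middle below 0.009 m and z of tier_top in the frame of tier_middle between 0.017 and 0.024 m and angle between tier_top's own z axis and vertical below 0.09 rad and contact force between tier_top and the fingers below 0.2 N and linear speed of tier_top below 0.03 m/s), for 0.2 s.
4. the lid is fully down on the tin, let go (horizontal distance between lid and tin below 0.012 m and z of lid in the frame of tin between 0.062 and 0.07 m and angle between lid's own z axis and vertical below 0.06 rad and contact force between lid and the fingers below 0.2 N and linear speed of lid below 0.03 m/s), for 0.2 s.
At the end, for the whole second after the job is handed in: In the tin, upright (0.09 rad): widest tier on the packing (15 mm of axis, underside 8 to 32 mm up), middle seated on it, smallest on that (each 17 to 24 mm above the last, 9 mm of axis); lid down on the bead (62 to 70 mm up, 12 mm, 0.06 rad); all released, at rest (all of step 1 and all of step 2 and all of step 3 and all of step 4); the robot touches nothing.
It fails at once if a tier is dropped into the tin (moves faster than 0.5 m/s inside it) ((horizontal distance between tier_large and tin below 0.045 m and z of tier_large in the frame of tin below 0.07 m and linear speed of tier_large above 0.5 m/s) or (horizontal distance between tier_middle and tin below 0.045 m and z of tier_middle in the frame of tin below 0.07 m and linear speed of tier_middle above 0.5 m/s) or (horizontal distance between tier_top and tin below 0.045 m and z of tier_top in the frame of tin below 0.07 m and linear speed of tier_top above 0.5 m/s)).
It fails at once if the lid is dropped onto the tin (moves faster than 0.5 m/s while over it, its lower edge less than 80 mm above the bench) (horizontal distance between lid and tin below 0.045 m and z of lid in the frame of tin below 0.08 m and linear speed of lid above 0.5 m/s).
It fails at once if the jar, the sanding block or the bush is moved by more than 30 mm or upset (distance of any of jar, sanding_block, bush from where it was at the start of the episode above 0.03 m or angle between any of jar, sanding_block, bush's own z axis and vertical above 0.5 rad).
It also fails if it takes over 115 s, if anything falls off the work surface, if the arm or the gripper's body presses on something with over 40 N, if the wrist force passes 120 N, or if a joint passes its speed limit or range.

## Working session

There is one attempt and no reset: what is moved stays moved. The work goes in short steps, Python scripts to look and compute and a shell command to move; the robot and the scene stay as the last step left them, time stands still between calls to the robot, and variables do not carry over. Pictures are saved under pics/ and viewed, at most 14 in all, crops included, and the job is handed in when it is done.

```bash
ls; mkdir -p pics; python3 - <<'E'
from plant import arm,capture,calibration
import cv2,numpy as np
for n in("top","side"):
    p,d=capture(n);cv2.imwrite(f"pics/{n}0.png",p);np.save(f"pics/{n}0.npy",d);print(n,calibration(n),d.min(),d.max())
print(arm.state())
E
```

```text
pics
top {'fovy': 55.35069388089918, 'cx': 278.0062927286956, 'cy': 204.07279737515677, 'rvec': array([ 2.17181848, -2.21879225,  0.03128547]), 'tvec': array([0.02871655, 0.55875902, 0.9127391 ])} 0.0 1.745791
side {'fovy': 56.65493543640357, 'cx': 283.007393413927, 'cy': 206.08541749225216, 'rvec': array([ 0.54825417, -2.56754936,  1.35256008]), 'tvec': array([0.5153543 , 0.17874455, 0.64819674])} 0.0 3.2182887
{'time': 0.1, 'joints': array([-1.23701870e+00,  2.38717553e-01, -1.41585005e-02,  1.31917141e+00,
        1.32179358e-05,  1.57077542e+00]), 'qvel': array([ 0.00088842, -0.00283273,  0.00203602,  0.00052609, -0.00089968,
       -0.00234855]), 'effort': array([ 4.94000669e-04, -5.39719427e+01,  3.46998453e+01,  1.34547026e-02,
        1.25798729e-05,  1.30591533e-05]), 'eef_pos': array([ 0.17188495, -0.49568874,  0.23074805]), 'tcp_rot': array([-3.09672023e+00, -5.21693339e-01,  3.05848982e-04]), 'ft_force': array([-0.67849731, -0.67263006, -0.06599284]), 'ft_torque': array([ 0.03094717, -0.00104346, -0.03812615]), 'finger_force': 0.0, 'gripper_width': 0.08546553258503205}
```

View pics/top0.png

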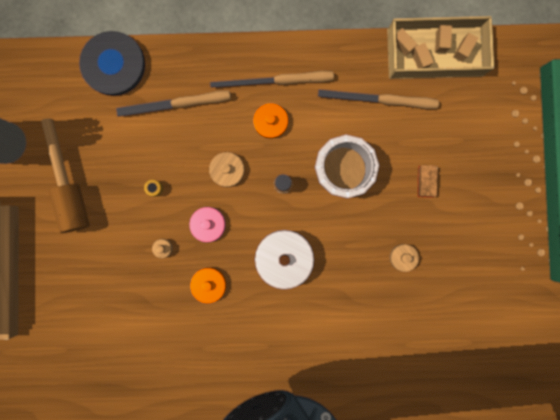

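View pics/side0.png

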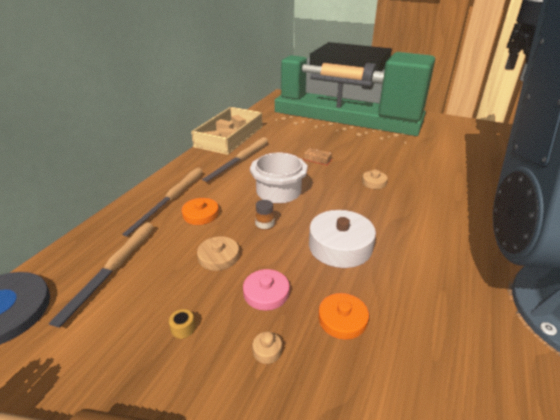

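The top view shows the large tier at (227,169), top piece (162,248), middle tier (405,258), tin (347,167), lid (285,260), jar (284,184), block (428,181) and bush (152,187). The orange and pink discs are decoys. The side view agrees with this.

```bash
cat > h.py <<'E'
import numpy as np,cv2
from plant import arm,capture,calibration
def cal(n):
    c=calibration(n);R=cv2.Rodrigues(c["rvec"])[0];f=210/np.tan(np.radians(c["fovy"])/2);return R,c["tvec"],f,c["cx"],c["cy"]
def cloud(n,d):
    R,t,f,cx,cy=cal(n);v,u=np.indices(d.shape)
    P=np.stack([(u-cx)/f*d,(v-cy)/f*d,d],-1);return (P-t)@R
def ray(n,u,v,z):
    R,t,f,cx,cy=cal(n);o=-R.T@t;r=R.T@np.array([(u-cx)/f,(v-cy)/f,1]);return (o+r*(z-o[2])/r[2])
E
python3 - <<'E'
from h import *
d=np.load("pics/top0.npy");p=cv2.imread("pics/top0.png");W=cloud("top",d)
m=((W[...,2]>.009)&(d>0)&(W[...,2]<.15)).astype(np.uint8)
n,l,s,c=cv2.connectedComponentsWithStats(m)
for i in range(1,n):
    if s[i,4]<60: continue
    k=l==i;z=np.percentile(W[k][:,2],[10,50,90,99])
    (x,y),r=cv2.minEnclosingCircle(np.argwhere(k)[:,::-1].astype(np.float32))
    print(s[i],c[i].round(1),(round(x,1),round(y,1),round(r,1)),z.round(3),W[k].mean(0).round(3), ray("top",x,y,np.median(W[k][:,2])).round(4))
R,t,*_=cal("top");print(-R.T@t)
t=(W[...,2]<.009)&(W[...,2]>-.05);print(np.median(W[100:300,150:400,2]))
E
```

```text
[ 389   17  105   62 3778] [437.6  45.8] (441.0, 47.0, 58.3) [0.016 0.039 0.05  0.053] [ 0.91  -0.354  0.035] [ 0.906  -0.36    0.0387]
[  80   31   65   65 3280] [111.9  63.1] (112.0, 63.5, 32.9) [0.019 0.021 0.023 0.025] [0.896 0.396 0.021] [0.8946 0.396  0.0212]
[453  33  27  29 373] [465.7  47.3] (466.0, 47.5, 16.1) [0.019 0.04  0.042 0.044] [ 0.905 -0.417  0.036] [ 0.9028 -0.4157  0.0399]
[ 541   60   19  223 2987] [552.4 157.2] (555.5, 171.0, 111.1) [0.014 0.033 0.049 0.052] [ 0.651 -0.602  0.032] [ 0.6191 -0.6074  0.0328]
[211  71 124  17 964] [281.1  79.5] (272.5, 81.0, 61.8) [0.014 0.019 0.025 0.028] [0.848 0.004 0.02 ] [0.8445 0.0234 0.0193]
[ 117   91  115   26 1087] [175.2 103.2] (174.0, 104.0, 57.9) [0.015 0.018 0.025 0.028] [0.798 0.25  0.019] [0.7966 0.2531 0.0183]
[ 318   90  121   19 1038] [382.9  99. ] (378.0, 100.5, 60.3) [0.014 0.019 0.025 0.027] [ 0.796 -0.23   0.019] [ 0.793  -0.219   0.0185]
[254 104  34  35 944] [270.8 120.9] (270.8, 120.9, 17.4) [0.019 0.021 0.024 0.037] [0.751 0.029 0.022] [0.7508 0.0291 0.021 ]
[  0 118  25  46 874] [ 10.  141.8] (4.5, 140.
[... 1111 characters left out ...]
56  231   58   58 2615] [284.5 259.5] (284.5, 259.4, 29.1) [0.045 0.047 0.05  0.068] [0.435 0.005 0.048] [0.4354 0.0046 0.0472]
[153 239  20  20 303] [162.3 248.6] (162.3, 248.5, 10.0) [0.019 0.022 0.037 0.04 ] [0.463 0.282 0.024] [0.4633 0.2825 0.0216]
[390 245  29  27 604] [404.3 257.9] (404.2, 257.9, 14.3) [0.019 0.021 0.034 0.038] [ 0.431 -0.266  0.022] [ 0.4308 -0.2664  0.0211]
[191 268  35  36 990] [208.2 285.3] (208.1, 285.1, 18.0) [0.019 0.021 0.025 0.037] [0.378 0.179 0.022] [0.3783 0.179  0.0213]
[296 397  40  23 439] [314.9 409.9] (315.5, 408.0, 22.4) [0.012 0.015 0.022 0.039] [ 0.095 -0.056  0.016] [ 0.0982 -0.0579  0.0151]
[0.52204304 0.00638903 0.93464388]
0.0017524551698134515
```

```bash
python3 - <<'E'
from h import *
d=np.load("pics/side0.npy");W=cloud("side",d)
print("table",np.median(W[150:300,150:350,2]))
dt=np.load("pics/top0.npy");T=cloud("top",dt)
for n,(x,y,r,z0,z1) in dict(large=(.6405,.1325,.055,.017,.027),large_sp=(.6405,.1325,.02,.031,.045),mid=(.4308,-.2664,.045,.017,.027),mid_sp=(.4308,-.2664,.02,.031,.045),topp=(.4633,.2825,.035,.017,.027),top_k=(.4633,.2825,.02,.03,.045),lid=(.4354,.0046,.08,.043,.052),lidk=(.4354,.0046,.03,.06,.075),tin=(.64,-.14,.08,.062,.085),pack=(.64,-.14,.035,.005,.045)).items():
  for nm,Q,D in(("top",T,dt),("side",W,d)):
    k=(np.hypot(Q[...,0]-x,Q[...,1]-y)<r)&(Q[...,2]>z0)&(Q[...,2]<z1)&(D>0)
    P=Q[k]
    if len(P)<5: print(n,nm,len(P));continue
    c,rr=cv2.minEnclosingCircle(P[:,:2].astype(np.float32)*1000)
    print(n,nm,len(P),"mean",P.mean(0).round(4),"circ",np.round(c,1),round(rr,1),"medz",np.median(P[:,2]).round(4))
print(ray("top",346.7,166.4,.066),ray("top",346.7,166.4,.07))
E
python3 -m creep '[0.6,0,0,0,-0.34, 0.6,0,0,0,-0.34, 0.6,0,0,0,-0.34, 0.6,0,0,0,-0.34, 0.6,0,0,0,-0.34, 0.6,0,0,0,-0.34, 0.6,0,0,0,-0.323, 0.6,0,0,0,0]' 30
```

```text
table -0.00043872371957928317
large top 854 mean [0.6409 0.1326 0.0211] circ [641.2 133.2] 39.9 medz 0.0211
large side 788 mean [0.6384 0.1389 0.0192] circ [641.2 135.3] 40.6 medz 0.0191
large_sp top 72 mean [0.641  0.1332 0.035 ] circ [641.4 133.4] 10.7 medz 0.035
large_sp side 68 mean [0.6402 0.1358 0.0328] circ [641.  135.1] 11.3 medz 0.0328
mid top 496 mean [ 0.4306 -0.267   0.021 ] circ [ 430.  -267.8] 30.8 medz 0.0209
mid side 197 mean [ 0.4273 -0.2589  0.0193] circ [ 428.2 -264.4] 30.7 medz 0.019
mid_sp top 78 mean [ 0.4307 -0.2673  0.0349] circ [ 430.3 -268. ] 10.8 medz 0.0348
mid_sp side 33 mean [ 0.4283 -0.2654  0.0326] circ [ 428.1 -266. ] 11.6 medz 0.0325
topp top 214 mean [0.463  0.2826 0.0212] circ [462.8 283.8] 21.6 medz 0.0211
topp side 427 mean [0.4603 0.2911 0.0194] circ [462.3 287.2] 22.0 medz 0.0192
top_k top 65 mean [0.4629 0.2835 0.0363] circ [462.8 284.4] 9.8 medz 0.0367
top_k side 126 mean [0.4617 0.2881 0.0342] circ [462.3 286.9] 9.6 medz 0.0345
lid top 2473 mean [0.435  0.0045 0.0472] circ [434.7   4.8] 63.8 medz 0.0471
lid side 1893 mean [0.4314 0.0131 0.0451] circ [434.    7.2] 64.5 medz 0.0451
lidk top 112 mean [0.435  0.005  0.0668] circ [434.9   5. ] 12.6 medz 0.0669
lidk side 104 mean [0.4335 0.0098 0.0642] circ [433.1   7.5] 13.5 medz 0.0646
tin top 1246 mean [ 0.6351 -0.1348  0.069 ] circ [ 636.2 -135.4] 68.1 medz 0.0676
tin side 794 mean [ 0.6291 -0.1218  0.0678] circ [ 634.3 -133.3] 69.1 medz 0.0661
pack top 722 mean [ 0.6399 -0.14    0.0177] circ [ 640.1 -139.9] 34.9 medz 0.0176
pack side 0
[ 0.63579531 -0.13497544  0.066     ] [ 0.63527149 -0.13432447  0.07      ]
time: 1.1
eef_pos: [0.1719, -0.4958, 0.231]
tcp_rot: [-2.222, -2.22, -0.0]
ft_force: [-0.2, 0.5, -0.6]
gripper_width: 0.051
finger_force: 0.0
```

```bash
python3 -m creep '[0.5,0.18,0.134,0,0, 0.5,0.18,0.134,0,0, 0.5,0.18,0.134,0,0, 0.5,0.18,0.134,0,0, 0.5,0.18,0.134,0,0, 0.5,0.18,0.134,0,0, 0.5,0.18,0.134,0,0, 0.5,0.18,0.134,0,0, 0.5,0.18,0.134,0,0, 0.5,0.18,0.134,0,0, 0.5,0.18,0.134,0,0, 0.5,0.18,0.134,0,0, 0.5,0.18,0.134,0,0, 0.5,0.18,0.134,0,0, 0.5,0,0,0.2,0, 0.5,0,0,0.2,0, 0.5,0,0,0,0, 0.5,0,0,0,0]'
python3 - <<'E'
from h import *
p,d=capture("wrist");cv2.imwrite("pics/w1.png",p);np.save("pics/w1.npy",d);print(calibration("wrist"),arm.state()["eef_pos"],arm.state()["joints"])
E
```

```text
time: 3.35
eef_pos: [0.6416, 0.1342, 0.1331]
tcp_rot: [2.223, 2.219, 0.002]
ft_force: [1.1, -0.4, 0.6]
gripper_width: 0.0427
finger_force: 0.0
{'fovy': 65.70646984690485, 'cx': 282.8480381683096, 'cy': 211.1172734585657, 'rvec': array([-2.82834326e+00,  1.85921242e-03, -5.71078094e-03]), 'tvec': array([-0.64302236,  0.11898671,  0.32615063])} [0.64210161 0.13423029 0.13382745] [2.06038188e-01 5.01794600e-01 1.38272545e-01 1.20399920e+00
 9.06424643e-05 1.77822271e+00]
```

View pics/w1.png

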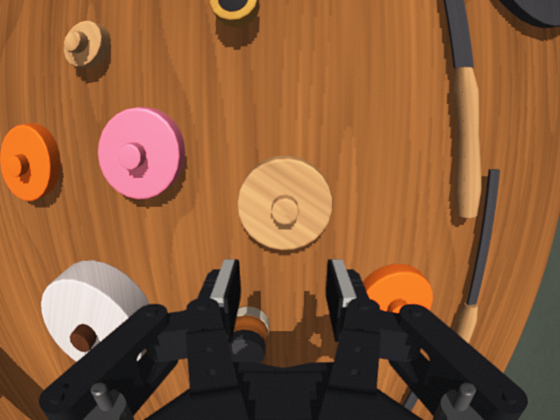

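Large tier is at (285,204) with its spigot top at (285,211), centred between the fingers in the closing direction. I'll measure the spigot by ray casting.

```bash
cat >> h.py <<'E'
def wray(c,u,v,z):
    R=cv2.Rodrigues(c["rvec"])[0];f=210/np.tan(np.radians(c["fovy"])/2);a=np.array([u-c["cx"],v-c["cy"]]);r=np.hypot(*a);th=r/f
    k=R.T@np.r_[a/max(r,1e-9)*np.sin(th),np.cos(th)];o=-R.T@c["tvec"];return o+k*(z-o[2])/k[2]
E
python3 - <<'E'
from h import *
c=calibration("wrist");print(arm.state()["eef_pos"]);p=cv2.imread("pics/w1.png");g=cv2.cvtColor(p,cv2.COLOR_BGR2HSV)
s=g[204,255];print(s,g[130,300],g[211,285])
m=cv2.inRange(p,(60,110,165),(160,210,255));n,l,st,ce=cv2.connectedComponentsWithStats(m)
i=l[204,260];print(st[i],ce[i]);q=np.argwhere(l==i)[:,::-1].astype(np.float32);(x,y),r=cv2.minEnclosingCircle(q)
print(x,y,r,wray(c,x,y,.02),wray(c,285,211,.034),wray(c,285,204,.02))
E
```

```text
[0.64210161 0.13423029 0.13382745]
[ 16 129 228] [ 14 172 196] [ 15 131 222]
[ 236   79   96  171 7152] [284.94323266 198.85500559]
290.5 164.0 85.64617156982422 [0.64915449 0.16971514 0.02      ] [0.64466145 0.1348914  0.034     ] [0.64480577 0.13641502 0.02      ]
```

```bash
python3 -m creep '[0.5,0.003,0.006,0.15,0, 0.5,0,0,0.15,0, 0.5,0,0,0.1,0, 0.5,0,0,0.044,0, 0.5,0,0,0,0, 0.5,0,0,0,0, 0,0,0,0,0, 0,0,0,0,0, 0,0,0,0,0, 0,0,0,0,0, 0,0,0,0,0, 0,0,0,0,0]' 30
python3 - <<'E'
from h import *
p,d=capture("wrist");cv2.imwrite("pics/w2.png",p);s=arm.state();print(s["eef_pos"],s["ft_force"])
E
```

```text
time: 4.9
eef_pos: [0.643, 0.1351, 0.0216]
tcp_rot: [2.22, 2.221, 0.003]
ft_force: [-0.1, -0.5, 5.4]
gripper_width: 0.0202
finger_force: 29.1
[0.64300656 0.13503609 0.02163113] [-0.66299954 -0.34288644  5.85116704]
```

View pics/w2.png

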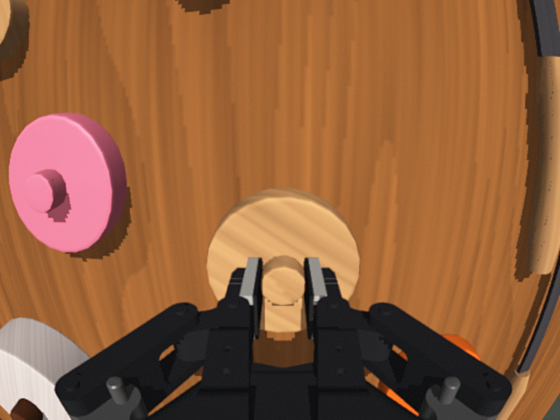

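The spigot at (284,280) sits between the pads. I'll lift slowly and carry it over the tin.

```bash
python3 -m creep '[0,0,0,-0.02,0, 0,0,0,-0.04,0, 0,0,0,-0.1,0, 0,0,0,-0.15,0, 0,0,0,-0.15,0, 0,0,0,-0.1,0, 0,-0.1,-0.006,0,0, 0,-0.18,-0.006,0,0, 0,-0.2,-0.006,0,0, 0,-0.2,-0.006,0,0, 0,-0.2,-0.006,0,0, 0,-0.138,0,0,0, 0,-0.06,0,0,0, 0,0,0,0,0, 0,0,0,0,0]' 50
python3 - <<'E'
from h import *
p,d=capture("wrist");cv2.imwrite("pics/w3.png",p);s=arm.state();print(s["eef_pos"],s["ft_force"],s["gripper_width"])
E
```

```text
time: 6.82
eef_pos: [0.6347, -0.1337, 0.1601]
tcp_rot: [-2.22, -2.222, 0.0]
ft_force: [0.4, -0.1, -1.6]
gripper_width: 0.0193
finger_force: 49.0
[ 0.63481355 -0.13344068  0.16013571] [-0.87627003 -0.15798202 -1.03882083] 0.019631378878669874
```

View pics/w3.png

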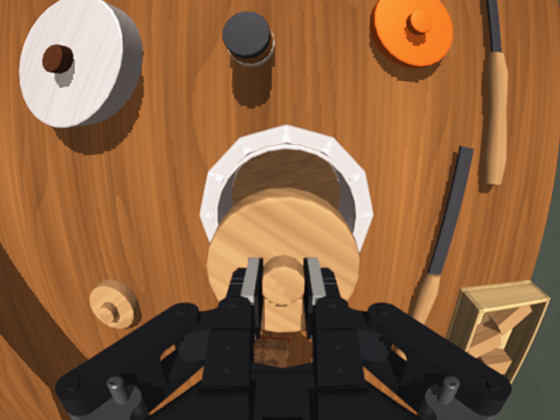

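The tier is held level at (283,262). The tin's bead spans columns 201 to 373, with its far edge at (286,126).

```bash
python3 - <<'E'
from h import *
c=calibration("wrist");print(arm.state()["eef_pos"])
for u,v,z in((201,205,.066),(373,205,.066),(286,127,.066),(207,262,.16-.0216+.02),(360,262,.1584),(285,188,.1584),(284,268,.172)): print(u,v,wray(c,u,v,z).round(4))
E
```

```text
[ 0.63481355 -0.13344068  0.16013571]
201 205 [ 0.5718 -0.1262  0.066 ]
373 205 [ 0.7057 -0.1259  0.066 ]
286 127 [ 0.6375 -0.0674  0.066 ]
207 262 [ 0.597  -0.1282  0.1584]
360 262 [ 0.6743 -0.1281  0.1584]
285 188 [ 0.6362 -0.09    0.1584]
284 268 [ 0.6358 -0.1238  0.172 ]
```

```bash
python3 -m creep '[0,-0.012,0.008,0,0, 0,0,0,0.08,0, 0,0,0,0.08,0, 0,0,0,0.08,0, 0,0,0,0.08,0, 0,0,0,0.06,0, 0,0,0,0.03,0, 0,0,0,0,0, 0,0,0,0,0]'
python3 -m creep '[0,0,0,0.01,0, 0,0,0,0.01,0, 0,0,0,0.01,0, 0,0,0,0.01,0, 0,0,0,0,0]'
```

```text
time: 8.0
eef_pos: [0.6374, -0.1377, 0.0585]
tcp_rot: [2.22, 2.221, 0.001]
ft_force: [-0.3, -0.6, -1.3]
gripper_width: 0.0198
finger_force: 49.0
time: 8.62
eef_pos: [0.6367, -0.1376, 0.0475]
tcp_rot: [-2.221, -2.221, 0.0]
ft_force: [0.7, 0.2, -1.8]
gripper_width: 0.0195
finger_force: 49.0
```

```bash
for i in 1; do python3 -m creep '[0,0,0,0.008,0, 0,0,0,0.008,0, 0,0,0,0,0]'; done; python3 -m creep '[0,0,0,0.008,0, 0,0,0,0.008,0, 0,0,0,0,0]'
```

```text
time: 9.0
eef_pos: [0.6368, -0.1375, 0.0436]
tcp_rot: [-2.221, -2.221, 0.0]
ft_force: [0.3, 0.0, -0.6]
gripper_width: 0.0197
finger_force: 49.0
time: 9.38
eef_pos: [0.6367, -0.1376, 0.0396]
tcp_rot: [-2.221, -2.221, 0.0]
ft_force: [0.5, 0.3, -1.9]
gripper_width: 0.0198
finger_force: 49.0
```

```bash
python3 -m creep '[0,0,0,0.005,0, 0,0,0,0,0]'; python3 -m creep '[0,0,0,0.005,0, 0,0,0,0,0]';python3 -m creep '[0,0,0,0.005,0, 0,0,0,0,0]'
```

```text
time: 9.62
eef_pos: [0.6369, -0.1376, 0.0385]
tcp_rot: [-2.221, -2.222, 0.0]
ft_force: [0.1, -0.2, -1.4]
gripper_width: 0.0192
finger_force: 49.0
time: 9.88
eef_pos: [0.6369, -0.1376, 0.0383]
tcp_rot: [2.221, 2.221, 0.001]
ft_force: [-2.6, 0.2, 7.1]
gripper_width: 0.0195
finger_force: 49.7
time: 10.12
eef_pos: [0.637, -0.1376, 0.0382]
tcp_rot: [2.22, 2.221, 0.001]
ft_force: [-6.4, 0.8, 17.0]
gripper_width: 0.0195
finger_force: 50.7
```

The tier rests at about z 0.0166. I'll open and lift off, then look from above.

```bash
python3 -m creep '[0,0,0,-0.004,0, 0.15,0,0,0,0, 0.3,0,0,0,0, 0.45,0,0,0,0, 0.45,0,0,0,0, 0.45,0,0,0,0, 0.45,0,0,-0.05,0, 0.45,0,0,-0.1,0, 0.45,0,0,-0.2,0, 0.45,0,0,-0.2,0, 0.45,0,0,-0.1,0, 0.45,0,0,0,0]'
python3 - <<'E'
from h import *
p,d=capture("wrist");cv2.imwrite("pics/w4.png",p);c=calibration("wrist");s=arm.state();print(s["eef_pos"],c["rvec"])
E
```

```text
time: 11.62
eef_pos: [0.6381, -0.1379, 0.2028]
tcp_rot: [2.218, 2.219, 0.004]
ft_force: [0.3, 0.6, -0.6]
gripper_width: 0.0383
finger_force: 0.0
[ 0.63734203 -0.13770774  0.20081261] [-2.82718451e+00 -6.55103479e-04 -4.62955389e-03]
```

View pics/w4.png

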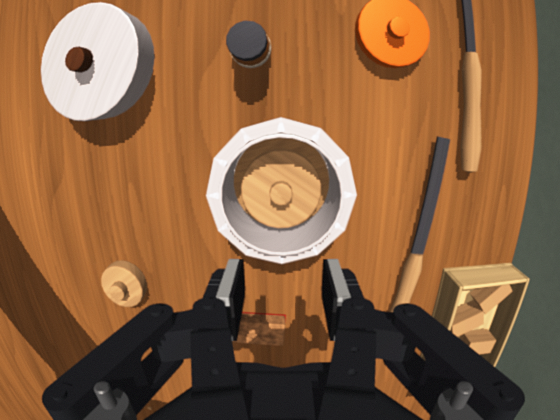

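The tier lies flat in the tin, with its spigot at (281,194); the tin's rim centre is near (281,188).

```bash
python3 - <<'E'
from h import *
c=calibration("wrist");print(arm.state()["eef_pos"])
for u,v,z in((281,194,.0506),(206,190,.066),(357,190,.066),(281,118,.066),(281,264,.066)): print(u,v,wray(c,u,v,z).round(4))
p,d=capture("top");cv2.imwrite("pics/top1.png",p)
W=cloud("top",d);Z=W[...,2]-.0018
r=np.hypot(W[...,0]-.637,W[...,1]+.136);k=(r<.025)&(Z>.046)&(Z<.06);k2=(r<.035)&(Z>.03)&(Z<.043)
for q in(k,k2): print(q.sum(),W[q].mean(0) if q.any() else 0)
E
```

```text
[ 0.63734203 -0.13770774  0.20081261]
281 194 [ 0.6365 -0.1369  0.0506]
206 190 [ 0.5694 -0.1288  0.066 ]
357 190 [ 0.7045 -0.1288  0.066 ]
281 118 [ 0.6366 -0.0663  0.066 ]
281 264 [ 0.6365 -0.2017  0.066 ]
74 [ 0.63533783 -0.13907818  0.05121961]
645 [ 0.63707855 -0.13343018  0.03752968]
```

```bash
python3 -m creep '[0.45,-0.103,-0.167,0,0, 0.45,-0.103,-0.167,0,0, 0.45,-0.103,-0.167,0,0, 0.45,-0.103,-0.167,0,0, 0.45,-0.104,-0.167,0.1,0, 0.45,0,0,0.17,0, 0.45,0,0,0,0, 0.45,0,0,0,0]'
python3 - <<'E'
from h import *
p,d=capture("wrist");cv2.imwrite("pics/w5.png",p[80:330,130:430]);c=calibration("wrist");s=arm.state();print(s["eef_pos"])
m=cv2.inRange(p,(60,110,165),(160,210,255));n,l,st,ce=cv2.connectedComponentsWithStats(m)
for i in range(1,n):
    if st[i,4]>300: print(st[i],ce[i],wray(c,*ce[i],.02).round(4))
E
```

```text
time: 12.72
eef_pos: [0.4286, -0.2665, 0.1326]
tcp_rot: [-2.22, -2.222, -0.0]
ft_force: [-0.4, -0.0, 0.8]
gripper_width: 0.0387
finger_force: 0.0
[ 0.42912812 -0.26669816  0.13302632]
[   93     0   101   320 15254] [133.5        154.03041825] [ 0.3034 -0.2199  0.02  ]
[ 194    0   33  228 3356] [212.068236  100.6397497] [ 0.3743 -0.1798  0.02  ]
[ 235    0   89  315 7291] [280.44712659 179.40680291] [ 0.4278 -0.2438  0.02  ]
[ 347    0   31  172 2630] [365.06577947  71.30190114] [ 0.4939 -0.1554  0.02  ]
[  70   34   24  146 1028] [ 78.60797665 102.91731518] [ 0.2492 -0.1703  0.02  ]
[ 506   42   54   84 2165] [530.33903002  79.97551963] [ 0.6647 -0.1393  0.02  ]
[ 59  48  16 136 492] [ 65.15447154 122.90853659] [ 0.2319 -0.1865  0.02  ]
[316  49  13  76 508] [320.87204724  84.93503937] [ 0.4589 -0.1682  0.02  ]
[ 363   63   33  243 1820] [381.10274725 213.43296703] [ 0.5137 -0.2725  0.02  ]
[ 407   74   33  124 1340] [425.0858209  125.85074627] [ 0.5476 -0.1961  0.02  ]
[ 162  144   51  153 1104] [183.17119565 237.12681159] [ 0.3424 -0.2947  0.02  ]
[449 167  18  74 631] [457.0570523  204.91600634] [ 0.5883 -0.2644  0.02  ]
[ 430  183   84  135 2881] [474.25928497 252.97813259] [ 0.6196 -0.314   0.02  ]
[ 84 205  32  92 559] [ 97.42397138 243.77996422] [ 0.2506 -0.304   0.02  ]
[502 212  29 100 543] [516.39042357 257.85267035] [ 0.6815 -0.3232  0.02  ]
[ 489  220   62  157 2273] [520.00791905 315.40035196] [ 0.7209 -0.4047  0.02  ]
[382 274  29  38 516] [397.21705426 293.33527132] [ 0.5406 -0.354   0.02  ]
[153 359  38  50 727] [175.23246217 384.31774415] [ 0.3019 -0.4878  0.02  ]
```

View pics/w5.png

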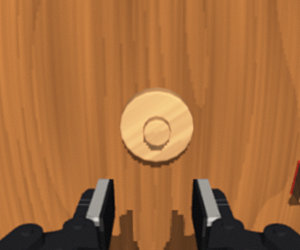

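The middle tier's spigot is at full-frame (287,212), centred within about 1 mm. I'll descend and grip.

```bash
python3 -m creep '[0.45,0,0.006,0.15,0, 0.45,0,0,0.15,0, 0.45,0,0,0.1,0, 0.45,0,0,0.044,0, 0.45,0,0,0,0, 0.45,0,0,0,0, 0,0,0,0,0, 0,0,0,0,0, 0,0,0,0,0, 0,0,0,0,0, 0,0,0,0,0, 0,0,0,0,0]' 40
python3 -m creep '[0,0,0,-0.02,0, 0,0,0,-0.04,0, 0,0,0,-0.1,0, 0,0,0,-0.16,0, 0,0,0,-0.16,0, 0,0,0,-0.1,0, 0,0,0,0,0, 0,0,0,0,0]' 40
python3 - <<'E'
from h import *
p,d=capture("wrist");cv2.imwrite("pics/w6.png",p[80:330,130:430]);c=calibration("wrist");s=arm.state();print(s["eef_pos"],s["gripper_width"])
E
```

```text
time: 14.28
eef_pos: [0.4303, -0.267, 0.0222]
tcp_rot: [2.22, 2.22, 0.001]
ft_force: [-0.6, -0.2, 7.0]
gripper_width: 0.0198
finger_force: 38.9
time: 15.28
eef_pos: [0.4293, -0.2665, 0.1657]
tcp_rot: [-2.221, -2.221, 0.0]
ft_force: [0.4, 0.7, -0.6]
gripper_width: 0.0199
finger_force: 39.2
[ 0.42913378 -0.26631015  0.16525194] 0.01989448172676431
```

View pics/w6.png

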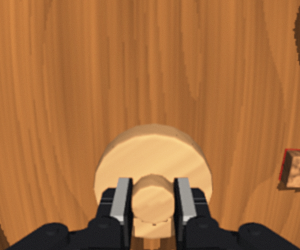

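```bash
python3 - <<'E'
from h import *
c=calibration("wrist");s=arm.state();print(s["eef_pos"])
p=cv2.imread("pics/w6.png")
for v in range(36,70,2): print(v+80,p[v,154],end=" ")
for v in(202,205,208): print(v,wray(c,284,v,.1635)-s["eef_pos"])
for u in(225,342): print(wray(c,u,250,.1635)-s["eef_pos"])
E
```

```text
[ 0.42913378 -0.26631015  0.16525194]
116 [ 58 111 178] 118 [ 60 115 179] 120 [ 59 112 180] 122 [ 59 113 181] 124 [ 57 113 180] 126 [ 60 115 180] 128 [ 61 116 182] 130 [ 59 115 181] 132 [ 57 113 179] 134 [ 61 116 184] 136 [ 60 115 183] 138 [ 60 115 184] 140 [ 59 116 184] 142 [ 59 115 183] 144 [ 61 118 185] 146 [ 64 118 186] 148 [ 62 117 185] 202 [ 0.00095856  0.03674198 -0.00175194]
205 [ 0.00096143  0.0352935  -0.00175194]
208 [ 0.00096434  0.0338369  -0.00175194]
[-0.02805513  0.01214535 -0.00175194]
[ 0.02960824  0.01219675 -0.00175194]
```

```bash
python3 -m creep '[0,0.086,0.139,0,0, 0,0.086,0.139,0,0, 0,0.086,0.139,0,0, 0,0.086,0.139,0,0, 0,0.086,0.139,0,0, 0,0.086,0.136,0,0, 0,0,0,0.1,0, 0,0,0,0.1,0, 0,0,0,0.08,0, 0,0,0,0.04,0, 0,0,0,0,0, 0,0,0,0,0]'
python3 -m creep '[0,0,0,0.01,0, 0,0,0,0.01,0, 0,0,0,0.01,0, 0,0,0,0.01,0, 0,0,0,0.01,0, 0,0,0,0.01,0, 0,0,0,0,0]'
```

```text
time: 16.82
eef_pos: [0.6377, -0.1377, 0.0867]
tcp_rot: [2.221, 2.221, 0.001]
ft_force: [0.1, 0.1, 1.0]
gripper_width: 0.0197
finger_force: 39.3
time: 17.7
eef_pos: [0.6373, -0.1376, 0.0708]
tcp_rot: [-2.221, -2.221, 0.0]
ft_force: [0.2, 0.2, 0.3]
gripper_width: 0.0202
finger_force: 39.3
```

Past the spigot-top height (0.0726) with no force, so it is aligned. Continuing down.

```bash
python3 -m creep '[0,0,0,0.01,0, 0,0,0,0.01,0, 0,0,0,0.01,0, 0,0,0,0.006,0, 0,0,0,0,0]'
python3 -m creep '[0,0,0,0.005,0, 0,0,0,0,0]';python3 -m creep '[0,0,0,0.005,0, 0,0,0,0,0]'
```

```text
time: 18.32
eef_pos: [0.6373, -0.1376, 0.0619]
tcp_rot: [-2.221, -2.222, 0.0]
ft_force: [-0.2, -0.8, -0.4]
gripper_width: 0.0194
finger_force: 39.3
time: 18.58
eef_pos: [0.6374, -0.1376, 0.0608]
tcp_rot: [-2.221, -2.222, -0.0]
ft_force: [-0.5, 0.2, -0.7]
gripper_width: 0.0199
finger_force: 39.3
time: 18.82
eef_pos: [0.6373, -0.1376, 0.0594]
tcp_rot: [-2.221, -2.222, 0.0]
ft_force: [1.2, -0.6, -1.0]
gripper_width: 0.02
finger_force: 39.3
```

```bash
python3 -m creep '[0,0,0,0.004,0, 0,0,0,0,0]';python3 -m creep '[0,0,0,0.004,0, 0,0,0,0,0]'
```

```text
time: 19.08
eef_pos: [0.6374, -0.1376, 0.0589]
tcp_rot: [2.221, 2.222, 0.0]
ft_force: [-0.7, 0.4, 3.6]
gripper_width: 0.02
finger_force: 39.6
time: 19.32
eef_pos: [0.6375, -0.1376, 0.0588]
tcp_rot: [2.221, 2.221, 0.001]
ft_force: [-4.2, 1.7, 11.3]
gripper_width: 0.0204
finger_force: 40.3
```

```bash
python3 -m creep '[0,0,0,-0.004,0, 0.15,0,0,0,0, 0.3,0,0,0,0, 0.45,0,0,0,0, 0.45,0,0,0,0, 0.45,0,0,0,0, 0.45,0,0,-0.05,0, 0.45,0,0,-0.1,0, 0.45,0,0,-0.2,0, 0.45,0,0,-0.2,0, 0.45,0,0,0,0, 0.45,0,0,0,0]'
python3 - <<'E'
from h import *
p,d=capture("wrist");cv2.imwrite("pics/w7.png",p[80:330,130:430]);c=calibration("wrist");s=arm.state();print(s["eef_pos"])
np.save("pics/w7.npy",d)
E
```

```text
time: 20.82
eef_pos: [0.6373, -0.1376, 0.1963]
tcp_rot: [2.221, 2.221, 0.0]
ft_force: [-0.1, -1.0, -0.5]
gripper_width: 0.0383
finger_force: 0.0
[ 0.63688915 -0.13750212  0.19537577]
```

View pics/w7.png

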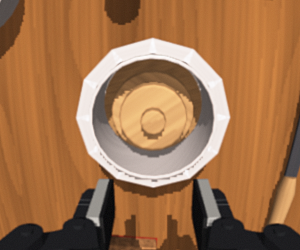

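The middle tier is seated, with its spigot at full-frame (282,202). On to the top piece.

```bash
python3 - <<'E'
from h import *
print(wray(calibration("wrist"),282,202,.0706))
E
python3 -m creep '[0.45,0.188,-0.078,0,0, 0.45,0.188,-0.078,0,0, 0.45,0.188,-0.078,0,0, 0.45,0.188,-0.078,0,0, 0.45,0.188,-0.078,0,0, 0.45,0.188,-0.078,0,0, 0.45,0.188,-0.078,0,0, 0.45,0.188,-0.078,0,0, 0.45,0.188,-0.076,0.1,0, 0.45,0,0,0.15,0, 0.45,0,0,0,0, 0.45,0,0,0,0]'
python3 - <<'E'
from h import *
p,d=capture("wrist");cv2.imwrite("pics/w8.png",p[80:330,130:430]);c=calibration("wrist");s=arm.state();print(s["eef_pos"])
E
```

```text
[ 0.63659594 -0.13686397  0.0706    ]
time: 22.38
eef_pos: [0.4625, 0.285, 0.134]
tcp_rot: [-2.222, -2.221, 0.001]
ft_force: [-0.4, -0.1, 0.2]
gripper_width: 0.0384
finger_force: 0.0
[0.46298493 0.28508449 0.13457773]
```

View pics/w8.png

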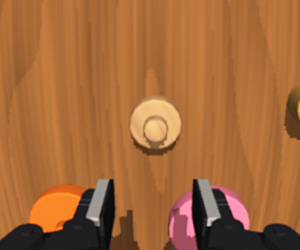

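Knob is at full-frame (284,209), centred. I'll descend, grip and lift.

```bash
python3 -m creep '[0.45,0.003,0.002,0.15,0, 0.45,0,0,0.15,0, 0.45,0,0,0.1,0, 0.45,0,0,0.049,0, 0.45,0,0,0,0, 0.45,0,0,0,0, 0,0,0,0,0, 0,0,0,0,0, 0,0,0,0,0, 0,0,0,0,0, 0,0,0,0,0, 0,0,0,0,0]' 40
python3 -m creep '[0,0,0,-0.02,0, 0,0,0,-0.04,0, 0,0,0,-0.1,0, 0,0,0,-0.16,0, 0,0,0,-0.16,0, 0,0,0,-0.16,0, 0,0,0,0,0, 0,0,0,0,0]' 40
python3 - <<'E'
from h import *
p,d=capture("wrist");cv2.imwrite("pics/w9.png",p[80:330,130:430]);c=calibration("wrist");s=arm.state();print(s["eef_pos"],s["gripper_width"])
E
```

```text
time: 23.92
eef_pos: [0.4634, 0.2865, 0.0226]
tcp_rot: [2.221, 2.221, 0.003]
ft_force: [-0.6, -0.0, 5.7]
gripper_width: 0.0181
finger_force: 38.9
time: 24.92
eef_pos: [0.4626, 0.286, 0.1814]
tcp_rot: [-2.221, -2.222, -0.0]
ft_force: [0.6, 0.6, -1.6]
gripper_width: 0.0181
finger_force: 39.1
[0.46228484 0.28579926 0.18071695] 0.018175618892361814
```

View pics/w9.png

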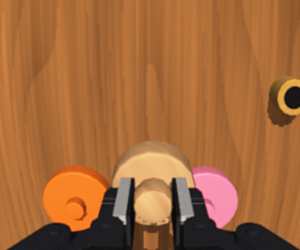

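Held, with the knob centred between the pads. Carrying it over the tin.

```bash
python3 -m creep '[0,-0.1,0.04,0,0, 0,-0.188,0.078,0,0, 0,-0.188,0.078,0,0, 0,-0.188,0.078,0,0, 0,-0.188,0.078,0,0, 0,-0.188,0.078,0,0, 0,-0.188,0.078,0,0, 0,-0.188,0.078,0,0, 0,-0.188,0.078,0,0, 0,-0.1,0.04,0,0, 0,-0.087,0.034,0,0, 0,0,0,0.1,0, 0,0,0,0.1,0, 0,0,0,0.07,0, 0,0,0,0.03,0, 0,0,0,0,0, 0,0,0,0,0]'
python3 -m creep '[0,0,0,0.01,0, 0,0,0,0.01,0, 0,0,0,0.01,0, 0,0,0,0.01,0, 0,0,0,0.01,0, 0,0,0,0.01,0, 0,0,0,0,0]'
```

```text
time: 27.1
eef_pos: [0.6478, -0.1616, 0.1069]
tcp_rot: [2.221, 2.221, 0.001]
ft_force: [0.1, -0.4, -0.9]
gripper_width: 0.0183
finger_force: 39.2
time: 27.98
eef_pos: [0.648, -0.1603, 0.094]
tcp_rot: [2.219, 2.222, 0.005]
ft_force: [-5.3, 6.6, 19.4]
gripper_width: 0.0181
finger_force: 46.3
```

I overshot by 25 mm because I miscounted the rows, and the piece touched the spigot top. I'll raise it, correct and check.

```bash
python3 -m creep '[0,0,0,-0.04,0, 0,0,0,-0.1,0, 0,0,0,-0.15,0, 0,0,0,-0.1,0, 0,0.06,-0.02,0,0, 0,0.034,-0.024,0,0, 0,0,0,0,0, 0,0,0,0,0]'
python3 - <<'E'
from h import *
p,d=capture("wrist");cv2.imwrite("pics/w10.png",p);c=calibration("wrist");s=arm.state();print(s["eef_pos"],s["gripper_width"])
p,d=capture("top");cv2.imwrite("pics/top2.png",p);p,d=capture("side");cv2.imwrite("pics/side2.png",cv2.resize(p[80:240,200:360],None,fx=3.5,fy=3.5))
E
```

```text
time: 28.98
eef_pos: [0.6361, -0.1379, 0.1881]
tcp_rot: [-2.22, -2.221, 0.001]
ft_force: [-0.5, -0.3, -0.8]
gripper_width: 0.0182
finger_force: 41.5
[ 0.63623263 -0.13814643  0.18816695] 0.018179018522542646
```

View pics/w10.png

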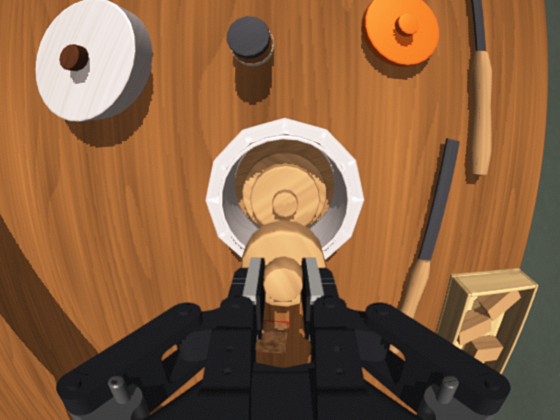

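View pics/side2.png

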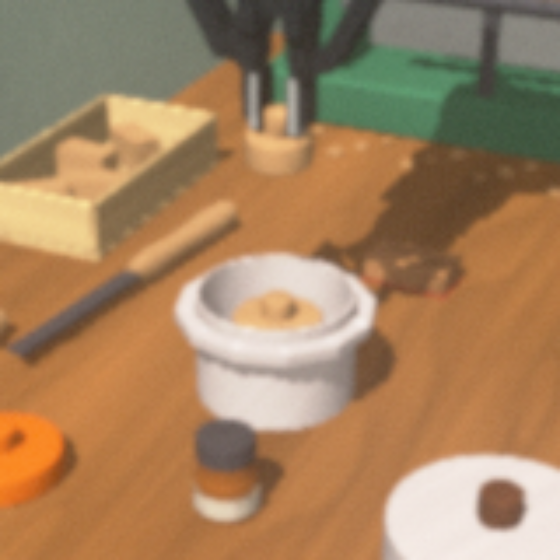

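The top piece is still held level, the middle tier is still seated, and its spigot is at (285,203).

```bash
python3 - <<'E'
from h import *
c=calibration("wrist");s=arm.state();print(s["eef_pos"],wray(c,285,203,.0706))
for u,v in((208,195),(363,195)):print(wray(c,u,v,.066))
p=cv2.imread("pics/w10.png")
g=cv2.cvtColor(p,cv2.COLOR_BGR2GRAY)
C=cv2.HoughCircles(cv2.GaussianBlur(g,(3,3),0)[180:230,255:315],cv2.HOUGH_GRADIENT,1,20,param1=60,param2=8,minRadius=10,maxRadius=16);print(C)
E
```

```text
[ 0.63641392 -0.13830296  0.18839001] [ 0.63870039 -0.13652386  0.0706    ]
[ 0.57268102 -0.13063895  0.066     ]
[ 0.70587004 -0.13051917  0.066     ]
[[[29.5 21.5 13.1]]]
```

```bash
python3 -m creep '[0,0.006,0.004,0.05,0, 0,0,0,0.1,0, 0,0,0,0.1,0, 0,0,0,0.06,0, 0,0,0,0.04,0, 0,0,0,0,0, 0,0,0,0,0]'
python3 -m creep '[0,0,0,0.01,0, 0,0,0,0.01,0, 0,0,0,0.01,0, 0,0,0,0.01,0, 0,0,0,0,0]'
```

```text
time: 30.0
eef_pos: [0.6379, -0.1367, 0.1021]
tcp_rot: [2.221, 2.221, 0.001]
ft_force: [0.5, -0.4, -0.8]
gripper_width: 0.0181
finger_force: 41.5
time: 30.62
eef_pos: [0.6372, -0.1366, 0.091]
tcp_rot: [-2.221, -2.221, 0.0]
ft_force: [0.3, -0.0, -0.5]
gripper_width: 0.0181
finger_force: 41.5
```

```bash
python3 -m creep '[0,0,0,0.01,0, 0,0,0,0.01,0, 0,0,0,0.01,0, 0,0,0,0,0]'
python3 -m creep '[0,0,0,0.006,0, 0,0,0,0,0]';python3 -m creep '[0,0,0,0.005,0, 0,0,0,0,0]'
```

```text
time: 31.12
eef_pos: [0.6372, -0.1366, 0.0835]
tcp_rot: [-2.221, -2.221, 0.0]
ft_force: [-0.7, -0.1, 0.2]
gripper_width: 0.0179
finger_force: 41.5
time: 31.38
eef_pos: [0.6374, -0.1366, 0.0822]
tcp_rot: [-2.221, -2.222, -0.0]
ft_force: [0.9, -0.1, -0.8]
gripper_width: 0.0178
finger_force: 41.5
time: 31.62
eef_pos: [0.6373, -0.1366, 0.0809]
tcp_rot: [-2.221, -2.222, 0.0]
ft_force: [-0.9, -0.0, -0.4]
gripper_width: 0.0182
finger_force: 41.5
```

```bash
python3 -m creep '[0,0,0,0.005,0, 0,0,0,0,0]';python3 -m creep '[0,0,0,0.005,0, 0,0,0,0,0]'
```

```text
time: 31.88
eef_pos: [0.6373, -0.1366, 0.0797]
tcp_rot: [-2.221, -2.222, 0.0]
ft_force: [0.0, -0.4, -1.0]
gripper_width: 0.0181
finger_force: 41.5
time: 32.12
eef_pos: [0.6375, -0.1367, 0.0787]
tcp_rot: [2.221, 2.221, 0.0]
ft_force: [-0.6, -0.5, 1.0]
gripper_width: 0.0177
finger_force: 41.8
```

```bash
python3 -m creep '[0,0,0,0.004,0, 0,0,0,0,0]'; python3 -m creep '[0,0,0,-0.002,0, 0.15,0,0,0,0, 0.3,0,0,0,0, 0.45,0,0,0,0, 0.45,0,0,0,0, 0.45,0,0,0,0, 0.45,0,0,-0.05,0, 0.45,0,0,-0.1,0, 0.45,0,0,-0.2,0, 0.45,0,0,-0.15,0, 0.45,0,0,0,0, 0.45,0,0,0,0]'
python3 - <<'E'
from h import *
p,d=capture("wrist");cv2.imwrite("pics/w11.png",p);c=calibration("wrist");s=arm.state();print(s["eef_pos"])
C=cv2.HoughCircles(cv2.GaussianBlur(cv2.cvtColor(p,cv2.COLOR_BGR2GRAY),(3,3),0)[180:250,250:320],cv2.HOUGH_GRADIENT,1,20,param1=60,param2=8,minRadius=8,maxRadius=40);print(C)
p,d=capture("top");W=cloud("top",d);r=np.hypot(W[...,0]-.637,W[...,1]+.136)
for a,b,R in((.085,.11,.03),(.07,.085,.03),(.05,.065,.035)):
    k=(r<R)&(W[...,2]>a)&(W[...,2]<b);print(k.sum(),W[k].mean(0),np.median(W[k][:,2]))
E
```

```text
time: 32.38
eef_pos: [0.6377, -0.137, 0.0783]
tcp_rot: [2.221, 2.221, 0.0]
ft_force: [-1.4, -1.7, 5.5]
gripper_width: 0.0182
finger_force: 42.3
time: 33.88
eef_pos: [0.6372, -0.1366, 0.2032]
tcp_rot: [2.221, 2.222, 0.0]
ft_force: [0.2, -0.2, -0.6]
gripper_width: 0.0379
finger_force: 0.0
[ 0.6369495  -0.13649293  0.20241252]
[[[32.5 20.5 23.9]
  [53.5 47.5 20.2]
  [56.5 24.5 13.8]
  [15.5 52.5 16.8]
  [12.5 23.5 11.5]
  [47.5  6.5 14.4]]]
70 [ 0.63579486 -0.13687451  0.09241455] 0.09279428998571652
238 [ 0.63574459 -0.13533496  0.07732567] 0.07735832709212234
242 [ 0.63200187 -0.13081133  0.05731458] 0.05746023236886171
```

All the heights match a seated stack: knob top ≈ 0.092, face ≈ 0.076. Next, the lid.

```bash
python3 -m creep '[0.5,0.114,-0.163,0,0, 0.5,0.114,-0.163,0,0, 0.5,0.114,-0.163,0,0, 0.5,0.114,-0.163,0,0, 0.5,0.112,-0.161,0.06,0, 0.5,0,0,0.06,0, 0.5,0,0,0,0, 0.5,0,0,0,0]'
python3 - <<'E'
from h import *
p,d=capture("wrist");cv2.imwrite("pics/w12.png",p);c=calibration("wrist");s=arm.state();print(s["eef_pos"])
m=(p.max(2)<90).astype(np.uint8);m[:,:200]=0;m[:,370:]=0;n,l,st,ce=cv2.connectedComponentsWithStats(m)
for i in range(1,n):
    if st[i,4]>150: print(st[i],ce[i],wray(c,*ce[i],.066).round(4))
E
```

```text
time: 34.98
eef_pos: [0.4345, 0.0052, 0.1731]
tcp_rot: [-2.221, -2.221, 0.0]
ft_force: [-0.2, -0.1, -0.6]
gripper_width: 0.0428
finger_force: 0.0
[0.43464192 0.00510745 0.17324971]
[328   9  42  59 753] [347.04515272  46.31474104] [0.4839 0.1347 0.066 ]
[ 200   15   66   50 1037] [233.53712633  49.59402122] [0.398  0.1313 0.066 ]
[238 251  57  22 287] [268.66202091 266.05574913] [ 0.423  -0.0467  0.066 ]
[  200   260   170   160 19570] [284.45472662 357.62534492] [ 0.4369 -0.1552  0.066 ]
```

View pics/w12.png

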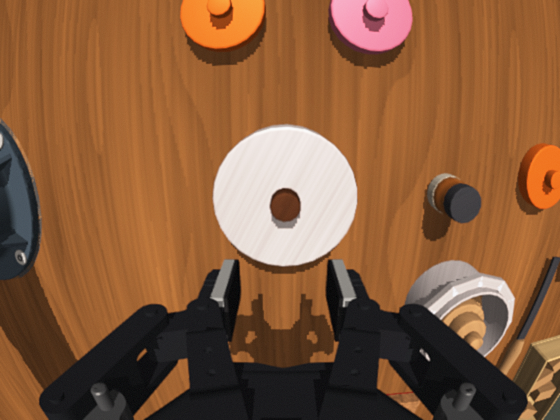

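The lid knob top is at (285,203), centred between the fingers; the tower in the tin also looks straight.

```bash
python3 - <<'E'
from h import *
c=calibration("wrist");s=arm.state();p=cv2.imread("pics/w12.png")
m=(p[170:240,250:320].max(2)<120).astype(np.uint8);a=np.argwhere(m);(y,x),r=cv2.minEnclosingCircle(a.astype(np.float32))
print(s["eef_pos"],x+250,y+170,r,wray(c,x+250,y+170,.066),wray(c,285,203,.066))
w=(p.min(2)>150).astype(np.uint8);n,l,st,ce=cv2.connectedComponentsWithStats(w);i=l[160,285];print(st[i],wray(c,st[i][0]+st[i][2]/2,st[i][1]+st[i][3]/2,.046))
E
```

```text
[0.43464192 0.00510745 0.17324971] 284.39427185058594 204.89207077026367 16.949613571166992 [0.43646015 0.00844085 0.066     ] [0.43694225 0.01002455 0.066     ]
[  213   125   144   141 14776] [0.43708638 0.01080172 0.046     ]
```

```bash
python3 -m creep '[0.5,0.011,0.004,0.15,0, 0.5,0,0,0.15,0, 0.5,0,0,0.12,0, 0.5,0,0,0.06,0, 0.5,0,0,0.017,0, 0.5,0,0,0,0, 0.5,0,0,0,0, 0,0,0,0,0, 0,0,0,0,0, 0,0,0,0,0, 0,0,0,0,0, 0,0,0,0,0, 0,0,0,0,0]' 60
python3 -m creep '[0,0,0,-0.01,0, 0,0,0,-0.02,0, 0,0,0,-0.06,0, 0,0,0,-0.12,0, 0,0,0,-0.14,0, 0,0,0,-0.13,0, 0,0,0,-0.06,0, 0,0,0,0,0, 0,0,0,0,0]' 60
python3 - <<'E'
from h import *
p,d=capture("wrist");cv2.imwrite("pics/w13.png",p);c=calibration("wrist");s=arm.state();print(s["eef_pos"],s["gripper_width"],s["ft_force"])
z=s["eef_pos"][2]-.003
w=(p.min(2)>140).astype(np.uint8);n,l,st,ce=cv2.connectedComponentsWithStats(w)
for i in range(1,n):
    if st[i,4]>800:print(st[i],ce[i],[wray(c,u,v,z).round(4) for u,v in((st[i][0],ce[i][1]),(st[i][0]+st[i][2],ce[i][1]),(ce[i][0],st[i][1]))])
E
```

```text
time: 36.65
eef_pos: [0.4357, 0.0081, 0.0497]
tcp_rot: [2.22, 2.221, 0.002]
ft_force: [-2.0, 0.0, 7.7]
gripper_width: 0.0234
finger_force: 58.4
time: 37.78
eef_pos: [0.4346, 0.0081, 0.1831]
tcp_rot: [-2.221, -2.221, 0.001]
ft_force: [-0.0, -0.5, -2.2]
gripper_width: 0.0235
finger_force: 59.1
[0.43451354 0.00809296 0.18296918] 0.023813823369455537 [ 0.19120398  0.04967075 -3.12432727]
[331   0  48  35 992] [349.79435484  12.53528226] [array([0.4561, 0.1324, 0.18  ]), array([0.4783, 0.1344, 0.18  ]), array([0.4648, 0.1393, 0.18  ])]
[  165   139   237   172 27106] [282.77278093 222.80934111] [array([0.3762, 0.0338, 0.18  ]), array([0.4943, 0.034 , 0.18  ]), array([0.4349, 0.0738, 0.18  ])]
[ 417  274   92   82 1571] [468.10884787 295.64353915] [array([ 0.5105, -0.0099,  0.18  ]), array([ 0.5816, -0.0174,  0.18  ]), array([0.542, 0.002, 0.18 ])]
[ 261  306   44   36 1165] [281.61030043 325.80858369] [array([ 0.4228, -0.0273,  0.18  ]), array([ 0.4474, -0.0273,  0.18  ]), array([ 0.4343, -0.0135,  0.18  ])]
```

```bash
python3 -m creep '[0,-0.082,0.115,0,0, 0,-0.082,0.115,0,0, 0,-0.082,0.115,0,0, 0,-0.082,0.115,0,0, 0,-0.082,0.115,0,0, 0,-0.082,0.115,0,0, 0,-0.082,0.115,0,0, 0,0,0,0,0, 0,0,0,0.05,0, 0,0,0,0.06,0, 0,0,0,0.05,0, 0,0,0,0.03,0, 0,0,0,0,0, 0,0,0,0,0]'
python3 - <<'E'
from h import *
p,d=capture("wrist");cv2.imwrite("pics/w14.png",p);s=arm.state();print(s["eef_pos"],s["ft_force"])
for n in("top","side"):
    p,d=capture(n);W=cloud(n,d);r=np.hypot(W[...,0]-.6365,W[...,1]+.1345)
    for a,b in((.058,.072),(.12,.14)):
        k=(r<.085)&(W[...,2]>a)&(W[...,2]<b)&(d>0);P=W[k]
        if len(P)>20:
            q,rr=cv2.minEnclosingCircle(P[:,:2].astype(np.float32)*1000);print(n,a,len(P),np.round(q,1),round(rr,1),P.min(0),P.max(0))
E
```

```text
time: 39.58
eef_pos: [0.6367, -0.1354, 0.1368]
tcp_rot: [2.221, 2.221, 0.001]
ft_force: [-0.3, -0.4, -1.1]
gripper_width: 0.0237
finger_force: 59.3
[ 0.6367379  -0.13541451  0.13689118] [-0.14507048 -0.01157569 -1.7829926 ]
top 0.058 282 [ 634.4 -133.4] 67.2 [ 0.56890529 -0.16838069  0.05838366] [ 0.69384942 -0.06810574  0.07102964]
top 0.12 1365 [ 635.7 -136.8] 63.9 [ 0.57176832 -0.16100844  0.12002401] [ 0.69944865 -0.07488853  0.13930376]
side 0.058 541 [ 634.  -131.7] 67.6 [ 0.56664369 -0.17885748  0.05813091] [ 0.70156422 -0.06485188  0.07198209]
side 0.12 1109 [ 634.3 -133.8] 65.0 [ 0.57011391 -0.19774877  0.12000575] [ 0.69721807 -0.07140609  0.13991799]
```

Lid and tin agree to about 1 mm in both views. Lowering slowly.

```bash
python3 -m creep '[0,0.003,0,0.01,0, 0,0,0,0.01,0, 0,0,0,0.01,0, 0,0,0,0.01,0, 0,0,0,0.01,0, 0,0,0,0,0]'
python3 -m creep '[0,0,0,0.008,0, 0,0,0,0.008,0, 0,0,0,0,0]'
```

```text
time: 40.48
eef_pos: [0.6363, -0.1346, 0.1235]
tcp_rot: [-2.221, -2.221, 0.0]
ft_force: [-0.2, -0.4, -1.4]
gripper_width: 0.0237
finger_force: 59.3
time: 40.85
eef_pos: [0.6363, -0.1346, 0.1196]
tcp_rot: [-2.221, -2.222, 0.0]
ft_force: [0.5, 0.2, -1.8]
gripper_width: 0.0238
finger_force: 59.3
```

```bash
python3 -m creep '[0,0,0,0.008,0, 0,0,0,0,0]'
python3 -m creep '[0,0,0,0.005,0, 0,0,0,0,0]';python3 -m creep '[0,0,0,0.005,0, 0,0,0,0,0]'
```

```text
time: 41.1
eef_pos: [0.6363, -0.1346, 0.1176]
tcp_rot: [-2.221, -2.222, 0.0]
ft_force: [0.2, -0.1, -1.8]
gripper_width: 0.0236
finger_force: 59.3
time: 41.35
eef_pos: [0.6363, -0.1346, 0.1164]
tcp_rot: [-2.221, -2.222, 0.0]
ft_force: [-0.4, 0.8, -1.3]
gripper_width: 0.0234
finger_force: 59.3
time: 41.6
eef_pos: [0.6364, -0.1346, 0.1158]
tcp_rot: [2.221, 2.221, 0.0]
ft_force: [-1.7, -0.6, 3.9]
gripper_width: 0.0235
finger_force: 59.6
```

Contact came at the expected height (0.1157). I'll press slightly, release, lift off and check.

```bash
python3 -m creep '[0,0,0,0.003,0, 0,0,0,0,0, 0,0,0,-0.003,0, 0.2,0,0,0,0, 0.35,0,0,0,0, 0.5,0,0,0,0, 0.5,0,0,0,0, 0.5,0,0,0,0, 0.5,0,0,-0.05,0, 0.5,0,0,-0.15,0, 0.5,0,0,-0.2,0, 0.5,0,0,-0.1,0, 0.5,0.15,-0.15,0,0, 0.5,0.15,-0.15,0,0, 0.5,0.15,-0.15,0,0, 0.5,0,0,0,0, 0.5,0,0,0,0]'
python3 - <<'E'
from h import *
s=arm.state();print(s["eef_pos"],s["ft_force"])
for n in("top","side"):
    p,d=capture(n);W=cloud(n,d);r=np.hypot(W[...,0]-.6365,W[...,1]+.1345)
    k=(r<.085)&(W[...,2]>.1)&(W[...,2]<.12)&(d>0);P=W[k]
    q,rr=cv2.minEnclosingCircle(P[:,:2].astype(np.float32)*1000)
    A=np.c_[P[:,:2]-P[:,:2].mean(0),np.ones(len(P))];co=np.linalg.lstsq(A[P[:,2]>.108],P[P[:,2]>.108,2],rcond=None)[0]
    print(n,len(P),np.round(q,1),round(rr,1),"medz",np.median(P[:,2]),"slope",co)
    for j,(x,y) in dict(jar=(.602,.0043),block=(.604,-.3256),bush=(.601,.2997)).items():
        k=(np.hypot(W[...,0]-x,W[...,1]-y)<.045)&(W[...,2]>.012)&(W[...,2]<.08)&(d>0);print(j,W[k].mean(0).round(3))
E
```

```text
time: 43.72
eef_pos: [0.5245, -0.0222, 0.2414]
tcp_rot: [2.219, 2.221, 0.002]
ft_force: [-0.4, -1.0, -0.1]
gripper_width: 0.0426
finger_force: 0.0
[ 0.52450113 -0.02215469  0.24139696] [-0.4290744  -0.98067801 -0.11898409]
top 72 [ 691.5 -141.2] 27.9 medz 0.11247912697686456 slope [-0.15694862  0.0030701   0.11247899]
jar [nan nan nan]
block [nan nan nan]
bush [0.601 0.3   0.026]
side 1202 [ 633.7 -135.3] 65.3 medz 0.11081253975374965 slope [ 0.0011984  -0.00292525  0.11106719]
jar [0.6   0.014 0.038]
block [ 0.597 -0.321  0.019]
bush [0.599 0.307 0.023]<stdin>:10: RuntimeWarning: Mean of empty slice.
  ret = um.true_divide(
```

Lid top is at 0.111 (expected 0.112), level and centred, and the robot is clear. Handing in.

```bash
python3 -c "
from plant import arm
print(arm.job_done())"
```

```text
the job is handed in; nothing more can be done
None
```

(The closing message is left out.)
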